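# Stack the pattern weights on their stepped stand

## Task

Put the two steel sewing-pattern weights away on their stepped stand: thread the wider one down the post first, fully home on the wooden base, then the smaller one down the thinner upper post until it is fully home on the wider one. Keep hold of each weight until it has come to rest at the bottom, rather than dropping it, and let go of both at the end. Leave everything else on the desk where it is.

Things in the scene. Friction and masses are not known exactly. Their poses are not given: they have to be found in the camera images.
- stand: Stand fixed to the desk: dark-wood base 120 x 120 mm, 16 mm thick, with a stepped upright steel post in its centre: 28 mm diameter up to 40 mm above the desk, bevelled to 22 mm at 44 mm (shoulder); above that 14 mm diameter up to 81 mm, bevelled to a 6 mm tip at 86 mm above the desk. Origin: centre of the base's underside, on the post's axis; z up.
- wide_weight: Wider steel weight, loose, 0.4 to 0.65 kg, lying collar up: round flange 100 mm diameter, 8 mm thick; on it a round grip collar, 48 mm outer diameter, from 8 to 32 mm high; straight bore 34 mm right through, which slides over the thick lower post. Home: its underside on the wooden base, 16 mm above the desk. Origin: centre of its underside, on the bore's axis; z up.
- small_weight: Smaller steel weight, loose, 0.26 to 0.43 kg, lying collar up: round flange 76 mm diameter, 8 mm thick; on it a round grip collar, 36 mm outer diameter, from 8 to 32 mm high; straight bore 20 mm right through, which passes only the thin upper post. Home: its underside on the wide weight's collar, 48 mm above the desk. Origin: centre of its underside, on the bore's axis; z up.
- pencil_cup: turquoise ceramic pencil cup with pencils, 78 mm across, cup 95 mm tall, pencils to about 175 mm; bystander; origin at the centre of its underside
- twist_tub: round clear plastic tub with a white twist cap, 70 mm across, 75 mm tall; bystander; origin at the centre of its underside
- stapler: white stapler, 145 x 36 x 56 mm, long along its own x; bystander; origin at the centre of its underside
- hole_punch: aluminium two-hole punch on a black base, 100 x 115 x 66 mm; bystander; origin at the centre of its underside
- chalk_tin: flat aluminium tin, 63 x 93 x 23 mm; bystander; origin at the centre of its underside
- tape_measure: round grey tape measure case, 62 mm across, 24 mm tall; bystander; origin at the centre of its underside
There are look-alikes about, which are no part of the job. Leave any orange or purple look-alike of the wide_weight alone.

How it is judged (in metres and radians):
On the way, in this order (a step that is already met when the one before it is completed fails the run):
1. the wide weight is brought fully home on the wooden base while still held (horizontal distance between wide_weight and stand below 0.008 m and z of wide_weight in the frame of stand between 0.009 and 0.023 m and angle between wide_weight's own z axis and vertical below 0.08 rad and contact force between wide_weight and the fingers above 0.5 N), for 0.1 s.
2. then the small weight is brought fully home on the wide one while still held (horizontal distance between each of small_weight, wide_weight and stand below 0.008 m and z of small_weight in the frame of stand between 0.041 and 0.055 m and angle between each of small_weight, wide_weight's own z axis and vertical below 0.08 rad and z of wide_weight in the frame of stand between 0.011 and 0.021 m and contact force between small_weight and the fingers above 0.5 N), for 0.1 s.
At the end, for the whole second after the job is handed in: The wide weight lies flat on the stand's base (underside within 4 mm of 16 mm above the desk) and the small weight lies flat on it (underside within 5 mm of 48 mm above the desk), both around the post (centres within 7 mm of its axis), tilted less than 0.08 rad, at rest and released (horizontal distance between each of wide_weight, small_weight and stand below 0.007 m and z of wide_weight in the frame of stand between 0.012 and 0.02 m and angle between each of wide_weight, small_weight's own z axis and vertical below 0.08 rad and z of small_weight in the frame of stand between 0.043 and 0.053 m and linear speed of each of wide_weight, small_weight below 0.02 m/s); the robot touches nothing.
It fails at once if a bystander is pushed more than 25 mm or tipped over (distance of any of pencil_cup, twist_tub, stapler, hole_punch, chalk_tin, tape_measure from where it was at the start of the episode above 0.025 m or angle between any of pencil_cup, twist_tub, stapler, hole_punch, chalk_tin, tape_measure's own z axis and vertical above 0.5 rad).
It also fails if it takes over 72 s, if anything falls off the work surface, if the arm or the gripper's body presses on something with over 40 N, if the wrist force passes 120 N, or if a joint passes its speed limit or range.

## Robot

A 6-joint arm with a two-finger parallel gripper is mounted at the origin on the work surface. World frame = base frame: x ahead of the robot, y to its left, z up, the work surface at z = 0. Lengths are in m, angles in degrees, forces in N, time in s.
With the tool pointing down it reaches from about 0.35 to 0.875 m from the base axis. Payload 4.2 kg.
Tool frame: the origin (TCP) lies on the front face of the gripper's body, between the roots of the fingers; the fingertips stand 70 mm ahead of it and the grasp point (between the pads) lies 51 mm ahead of it; z points along the fingers, y is the line along which they close (so a half turn about z gives the same grasp; the last joint's range is limited). The gripper opens to 87 mm and grips with 3 to 60 N. Pads are 19 mm wide; open, the fingers measure 117 mm over their backs; the gripper's body (75 mm by 190 mm) begins 51 mm behind the grasp point.
Start: joints at [-60.928, 22.042, 0.453, 0, -68.411, -14.817], TCP at [0.154, -0.606, 0.292] pointing down, gripper open.
Joint ranges: [-179.83, 179.83], [-69.29, 118.12], [-61.27, 80.66], [-181.25, 117.63], [-171.15, -9.14], [-177.46, 177.46]. Speed limits (degrees/s): [159.86, 159.86, 180, 180, 180, 180].

## Interface

Orientations are given as a 3x3 rotation matrix whose columns are the frame's x, y, z axes.
In Python, from station import r gives the robot as it stands.
- The arm moves only by the shell command python3 -m pendant 'ROWS' [OPENING]. ROWS is JSON, a list of rows, each a list of 2 entries, a list of its own where there are three numbers: the shift along the tool's x, y, z in mm, then the turn, a rotation vector about the tool's x, y, z in rad. A call has 1 to 10 rows; each row is the pose to reach, as a shift and turn from the pose commanded when the call began, along the tool's axes at that moment; what a row does not reach only later rows make up. A row lasts 1/10 s, in which the tool goes at most 50 mm and 8.59 degrees, less where a joint would pass 70% of its speed; a pose out of reach is approached as far as the arm can. A call with a gripper value outside its range is refused whole. OPENING is the opening, from 0 (shut) to 1 (fully open), set as the call begins (- or left out, the last holds). The fingers move at their own pace and stop on an object; the grip force is fixed at half the most. Time passes only in rows, so rows that repeat a pose let the fingers close. It gives the time, the measured TCP pose, the force, the opening and the grip force at its end, in the units of the state.
- r.sense(): the state, without advancing time (a new reading comes with each control period).
- r.capture(name): name is "scene" or "top" or "wrist"; returns a dict with "frame" (480x640x3 uint8, red, green, blue), "vertical_fov" (degrees; the focal length in pixels is half the picture's height over the tangent of half this angle, whatever the lens; pixels are square), "cx", "cy" (the principal point, pixels), "rvec" (rotation vector, rad) and "tvec" (3), from world to camera coordinates, as OpenCV has them. Camera axes: x right, y down, z forward; pixel columns grow to the right and rows downward; lengths in m; the calibration is good to about 2 mm. A picture is of the moment at which its call begins. There is no depth.
- r.finish_job(): hands the job in; it is judged then, once.
The state is a dict: "time_s": time; "joints": joint angles; "joint_velocities": joint speeds; "effort": joint torques, N m; "tcp_pos": TCP position; "ee_rot": TCP orientation; "wrist_force": force on the tool from outside, world axes, zero at the start; "moment": the same for the moment, N m; "gripper_width": opening from 0.0 (shut) to 1.0 (fully open); "gripper_force": force on a finger pad.
Only numpy, scipy, OpenCV 4.12 (cv2) and the standard library are available. Lean on these libraries where they do the work, as an engineer would, in place of code of your own. Each camera call takes 0.05 s, during which the arm holds its last target. There are 200 camera calls.

## Working session

There is one attempt and no reset: what is moved stays moved. The work goes in short steps, Python scripts to look and compute and a shell command to move; the robot and the scene stay as the last step left them, time stands still between calls to the robot, and variables do not carry over. Pictures are saved under pics/ and viewed, at most 10 in all, crops included, and the job is handed in when it is done.

```bash
mkdir -p pics
cat > h.py <<'E'
import numpy as np,cv2
from station import r
def cap(n,f=None):
    d=r.capture(n)
    if f: cv2.imwrite('pics/'+f,cv2.cvtColor(d['frame'],cv2.COLOR_RGB2BGR))
    np.save(f'cal_{n}.npy',np.array([d['vertical_fov'],d['cx'],d['cy'],*np.ravel(d['rvec']),*np.ravel(d['tvec'])]))
    return d
def px2w(n,u,v,z):
    c=np.load(f'cal_{n}.npy');f=240/np.tan(np.radians(c[0]/2));R=cv2.Rodrigues(c[3:6])[0];o=-R.T@c[6:9]
    d=R.T@np.array([(u-c[1])/f,(v-c[2])/f,1]);return (o+d*(z-o[2])/d[2])
def w2px(n,p):
    c=np.load(f'cal_{n}.npy');f=240/np.tan(np.radians(c[0]/2));R=cv2.Rodrigues(c[3:6])[0];q=R@np.array(p)+c[6:9]
    return q[:2]/q[2]*f+c[1:3]
E
python3 - <<'E'
from h import *
cap('top','top1.png');cap('scene','scene1.png')
s=r.sense();print(s['tcp_pos'],s['ee_rot'],s['time_s'],s['wrist_force'])
for n in('top','scene'):print(np.load(f'cal_{n}.npy'))
E
```

```text
[ 0.15383447 -0.6053495   0.29124923] [[-9.69252879e-01 -2.46066102e-01 -5.74696916e-04]
 [-2.46066759e-01  9.69250972e-01  1.92424392e-03]
 [ 8.35343437e-05  2.00649277e-03 -9.99997984e-01]] 0.1 [ 0.89909104 -0.31442985  0.14766663]
[ 4.45384555e+01  3.26840486e+02  2.44411848e+02  2.16668442e+00
 -2.10913850e+00  1.84558938e-01 -9.94014740e-02  5.92155649e-01
  1.39541698e+00]
[ 4.39135580e+01  3.17831373e+02  2.35693603e+02  1.53758415e+00
  1.73681424e+00 -9.41318216e-01  1.81070157e-01 -2.74595937e-01
  1.66262070e+00]
```

View pics/top1.png

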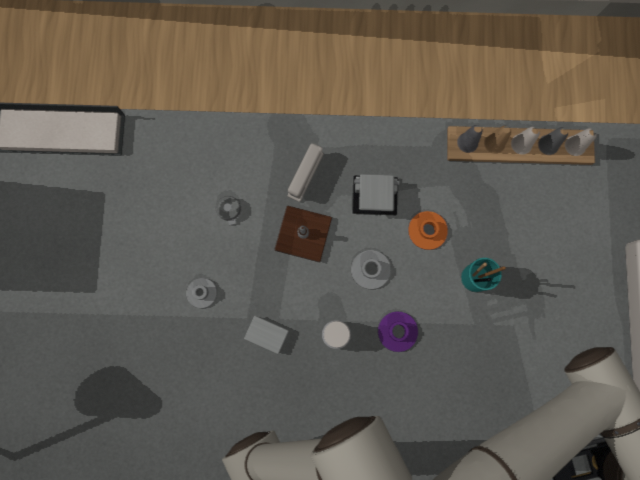

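View pics/scene1.png

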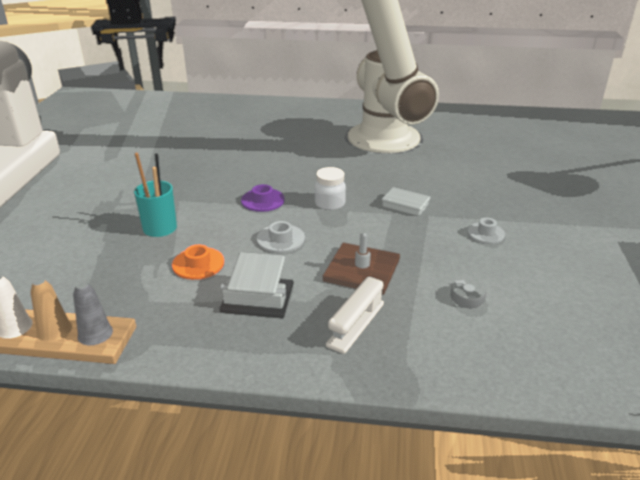

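The top view shows the wide weight at about (372,269), the small one at (201,292) and the stand at (304,234). In the scene view they are at (280,238), (487,231) and (362,262).

Run:
```python
from h import *
a=cv2.imread('pics/top1.png');b=cv2.imread('pics/scene1.png')
def crop(i,u,v):
    c=cv2.resize(i[v-33:v+33,u-33:u+33],(264,264),interpolation=cv2.INTER_CUBIC)
    c=cv2.convertScaleAbs(c,alpha=1.3)
    for k in range(0,66,10):
        cv2.putText(c,str(u-33+k),(k*4,8),0,.28,(0,255,255),1);cv2.line(c,(k*4+2,10),(k*4+2,14),(0,255,255),1)
        cv2.putText(c,str(v-33+k),(0,k*4+5),0,.28,(0,255,255),1);cv2.line(c,(20,k*4+2),(24,k*4+2),(0,255,255),1)
    return c
m=np.vstack([np.hstack([crop(a,372,269),crop(a,201,292),crop(a,304,234)]),np.hstack([crop(b,280,238),crop(b,487,231),crop(b,362,262)])])
cv2.imwrite('pics/m1.png',m)
```

```text
(no output)
```

View pics/m1.png

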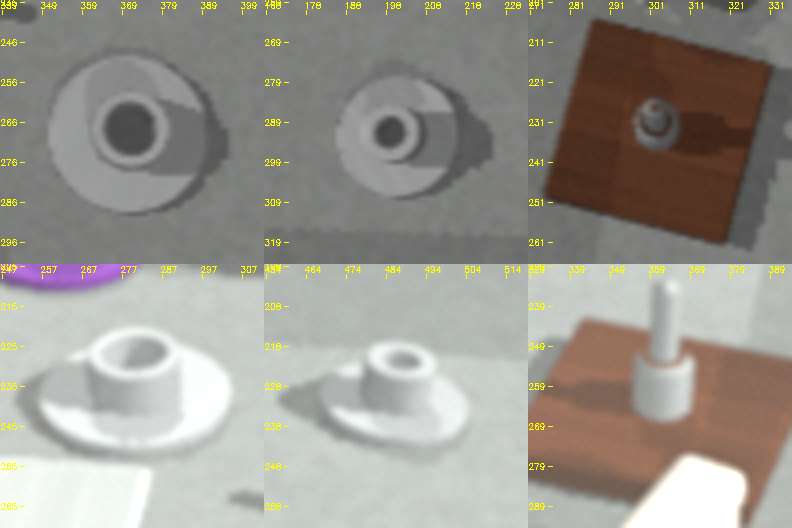

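Run:
```python
from h import *
np.set_printoptions(precision=4,suppress=True)
for k,n,u,v,z in [('wide rim','top',371.4,267.9,.032),('wide fl','top',370.75,269,.008),('wide rim','scene',280.35,226.6,.032),
('small rim','top',199.1,291.6,.032),('small fl','top',200.7,292.9,.008),('small rim','scene',487.85,221.6,.032),
('stand base','top',303.2,233.5,.016),('tip','top',302.9,227.8,.086),('tip','scene',363.1,232.3,.086),('shoulder','scene',362.6,252.1,.042),
('hp','top',376,193,.06),('stapler a','top',317,147,.05),('stapler b','top',296,197,.05),('tub','top',336,334,.075),('tapem','top',230,209,.02),('tin','top',267,335,.02),('orange','top',429,230,.02),('purple','top',399,332,.02),('cup','top',482,276,.09)]:
    print(k,n,px2w(n,u,v,z))
```

```text
wide rim top [ 0.5415 -0.1956  0.032 ]
wide fl top [ 0.5418 -0.1959  0.008 ]
wide rim scene [ 0.5424 -0.1923  0.032 ]
small rim top [0.4713 0.2273 0.032 ]
small fl top [0.4701 0.2282 0.008 ]
small rim scene [0.4728 0.2298 0.032 ]
stand base top [ 0.6266 -0.023   0.016 ]
tip top [ 0.6275 -0.0245  0.086 ]
tip scene [ 0.6275 -0.0204  0.086 ]
shoulder scene [ 0.628  -0.0196  0.042 ]
hp top [ 0.7258 -0.2021  0.06  ]
stapler a top [ 0.8441 -0.0519  0.05  ]
stapler b top [ 0.7124 -0.0033  0.05  ]
tub top [ 0.3765 -0.1106  0.075 ]
tapem top [0.6839 0.1646 0.02  ]
tin top [0.3705 0.0572 0.02  ]
orange top [ 0.6437 -0.3411  0.02  ]
purple top [ 0.3863 -0.2666  0.02  ]
cup top [ 0.5219 -0.4544  0.09  ]
```

```bash
cat >> h.py <<'E'
def to(x,y,z):
    s=r.sense();R=np.array(s['ee_rot']);p=np.array(s['tcp_pos'])
    print('t',round(s['time_s'],2),'tcp',p.round(4),'shift mm',(R.T@(np.array([x,y,z])-p)*1000).round(1),'F',np.round(s['wrist_force'],1),'w',round(s['gripper_width'],3),'gf',np.round(s['gripper_force'],1),'tilt',R[:,2].round(4))
E
python3 -m pendant '[[[-48,30,0],[0,0,0]],[[-95,60,0],[0,0,0]],[[-143,90,0],[0,0,0]],[[-190,120,0],[0,0,0]],[[-230,145,0],[0,0,0]],[[-270,170,0],[0,0,0]],[[-310,196,0],[0,0,0]],[[-350,222,0],[0,0,0]],[[-380,241,0],[0,0,0]],[[-400,254,0],[0,0,0]]]' 1
python3 -c "
from h import *
to(.542,-.195,.2)"
```

```text
time_s: 1.1
tcp_pos: [0.4811, -0.2583, 0.2919]
ee_rot: [[-0.968, -0.249, -0.0], [-0.249, 0.968, 0.0], [-0.0, 0.0, -1.0]]
wrist_force: [0.1, -0.3, -0.6]
gripper_width: 0.996
gripper_force: 0.0
t 1.1 tcp [ 0.4811 -0.2583  0.2919] shift mm [-74.8  46.   91.9] F [ 0.1 -0.3 -0.6] w 0.996 gf 0.0 tilt [-0.e+00  4.e-04 -1.e+00]
```

```bash
python3 -m pendant '[[[-25,15,30],[0,0,0]],[[-50,31,60],[0,0,0]],[[-68,42,80],[0,0,0]],[[-75,46,92],[0,0,0]],[[-75,46,92],[0,0,0]],[[-75,46,92],[0,0,0]]]'
python3 -c "
from h import *
cap('wrist','w1.png');to(.542,-.195,.2);s=r.sense()
print(np.load('cal_wrist.npy'))
for p in [(.542,-.194,.032),(.542,-.194,.008)]:print(w2px('wrist',p))"
```

```text
time_s: 1.7
tcp_pos: [0.5403, -0.1986, 0.2008]
ee_rot: [[-0.969, -0.246, 0.0], [-0.246, 0.969, -0.0], [-0.0, -0.0, -1.0]]
wrist_force: [-0.5, -0.2, -0.1]
gripper_width: 1.0
gripper_force: 0.0
t 1.75 tcp [ 0.5404 -0.1988  0.2014] shift mm [-2.5  3.3  1.4] F [0.2 0.2 1.8] w 0.999 gf 0.0 tilt [ 1.5e-03 -5.0e-04 -1.0e+00]
[ 6.37008391e+01  3.19509256e+02  2.42899618e+02 -1.81856116e+00
 -2.33964497e+00 -3.08564644e-01  3.27238221e-01 -4.66825782e-01
  1.77753998e-01]
[327.38731023 246.27464486]
[326.80777661 237.82127762]
```

View pics/w1.png

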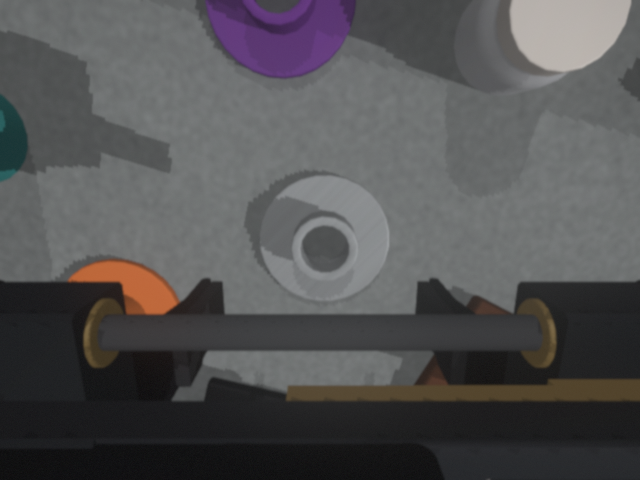

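The wrist view shows the wide weight's bore rim centred at about (325,247.5) and its flange at (324.5,239), close to the predicted positions.

```bash
python3 -c "
from h import *
print(px2w('wrist',325,247.5,.032),px2w('wrist',324.5,239,.008))
to(.5425,-.1965,.081);to(.5425,-.1965,.081)"
```

```text
[ 0.54328054 -0.19540185  0.032     ] [ 0.54333376 -0.19547367  0.008     ]
t 1.75 tcp [ 0.5404 -0.1988  0.2014] shift mm [ -2.5   1.8 120.4] F [0.2 0.2 1.8] w 0.999 gf 0.0 tilt [ 1.5e-03 -5.0e-04 -1.0e+00]
t 1.75 tcp [ 0.5404 -0.1988  0.2014] shift mm [ -2.5   1.8 120.4] F [0.2 0.2 1.8] w 0.999 gf 0.0 tilt [ 1.5e-03 -5.0e-04 -1.0e+00]
```

```bash
python3 -m pendant '[[[-3.5,3,25],[0,0,0]],[[-3.5,3,55],[0,0,0]],[[-3.5,3,80],[0,0,0]],[[-3.5,3,100],[0,0,0]],[[-3.5,3,112],[0,0,0]],[[-3.5,3,118],[0,0,0]],[[-3.5,3,118],[0,0,0]],[[-3.5,3,118],[0,0,0]]]'
python3 -c "
from h import *
to(.543,-.195,.082)"
```

```text
time_s: 2.55
tcp_pos: [0.5438, -0.1946, 0.0834]
ee_rot: [[-0.969, -0.246, 0.002], [-0.246, 0.969, -0.0], [-0.002, -0.001, -1.0]]
wrist_force: [0.8, 0.2, 0.5]
gripper_width: 0.999
gripper_force: 0.0
t 2.55 tcp [ 0.5438 -0.1946  0.0834] shift mm [ 0.8 -0.2  1.4] F [0.8 0.2 0.5] w 0.999 gf 0.0 tilt [ 2.2e-03 -4.0e-04 -1.0e+00]
```

```bash
python3 -m pendant '[[[0,0,1],[0,0,0]],[[0,0,1],[0,0,0]],[[0,0,1],[0,0,0]],[[0,0,1],[0,0,0]],[[0,0,1],[0,0,0]],[[0,0,1],[0,0,0]],[[0,0,1],[0,0,0]],[[0,0,1],[0,0,0]]]' 0.4
python3 -m pendant '[[[0,0,0],[0,0,0]],[[0,0,0],[0,0,0]],[[0,0,0],[0,0,0]],[[0,0,0],[0,0,0]],[[0,0,0],[0,0,0]],[[0,0,0],[0,0,0]]]' 0
python3 -c "
from h import *
to(.543,-.195,.082)"
```

```text
time_s: 3.35
tcp_pos: [0.5431, -0.1943, 0.0813]
ee_rot: [[-0.969, -0.246, 0.0], [-0.246, 0.969, -0.0], [-0.0, -0.0, -1.0]]
wrist_force: [0.6, -0.5, -0.4]
gripper_width: 0.542
gripper_force: 30.0
time_s: 3.95
tcp_pos: [0.5431, -0.1943, 0.0813]
ee_rot: [[-0.969, -0.246, 0.0], [-0.246, 0.969, -0.0], [-0.0, -0.0, -1.0]]
wrist_force: [-0.1, -1.4, -0.1]
gripper_width: 0.545
gripper_force: 30.0
t 3.95 tcp [ 0.5431 -0.1943  0.0813] shift mm [ 0.3 -0.7 -0.7] F [-0.1 -1.4 -0.1] w 0.545 gf 30.0 tilt [ 2.e-04 -1.e-04 -1.e+00]
```

```bash
python3 -m pendant '[[[0,0,-5],[0,0,0]],[[0,0,-20],[0,0,0]],[[0,0,-45],[0,0,0]],[[0,0,-75],[0,0,0]],[[0,0,-100],[0,0,0]],[[0,0,-115],[0,0,0]],[[0,0,-120],[0,0,0]],[[0,0,-120],[0,0,0]],[[0,0,-120],[0,0,0]]]'
python3 -c "
from h import *
to(.627,-.0225,.2)"
```

```text
time_s: 4.85
tcp_pos: [0.5419, -0.1939, 0.1995]
ee_rot: [[-0.969, -0.246, -0.004], [-0.246, 0.969, 0.001], [0.003, 0.002, -1.0]]
wrist_force: [0.5, 0.3, -5.9]
gripper_width: 0.546
gripper_force: 30.0
t 4.85 tcp [ 0.5419 -0.1939  0.1995] shift mm [-124.6  145.3   -0.6] F [ 0.5  0.3 -5.9] w 0.546 gf 30.0 tilt [-0.0036  0.0011 -1.    ]
```

```bash
python3 -m pendant '[[[-15,11,0],[0,0,0]],[[-45,33,0],[0,0,0]],[[-80,59,0],[0,0,0]],[[-115,85,0],[0,0,0]],[[-148,110,0],[0,0,0]],[[-175,130,0],[0,0,0]],[[-189,140,0],[0,0,0]],[[-194,144,0],[0,0,0]],[[-194,144,0],[0,0,0]],[[-194,144,0],[0,0,0]]]'
python3 -c "
from h import *
cap('wrist','w2.png');to(.628,-.0235,.2)
c=np.load('cal_wrist.npy');print(-cv2.Rodrigues(c[3:6])[0].T@c[6:9])
for p in [(.628,-.0235,.086),(.628,-.0235,.04),(.628,-.0235,.016)]:print(w2px('wrist',p))"
```

```text
time_s: 5.85
tcp_pos: [0.6948, -0.0074, 0.2002]
ee_rot: [[-0.969, -0.246, -0.003], [-0.246, 0.969, -0.0], [0.003, 0.0, -1.0]]
wrist_force: [0.1, -0.0, -5.3]
gripper_width: 0.541
gripper_force: 30.0
t 5.9 tcp [ 0.6948 -0.0077  0.2006] shift mm [68.6  1.1  0.8] F [-1.  -0.5 -5. ] w 0.541 gf 30.0 tilt [-1.9e-03 -3.0e-04 -1.0e+00]
[ 0.62735349 -0.02583791  0.29318203]
[323.8174355 142.2713556]
[323.08090336 141.83628978]
[322.79356015 141.66655759]
```

View pics/w2.png

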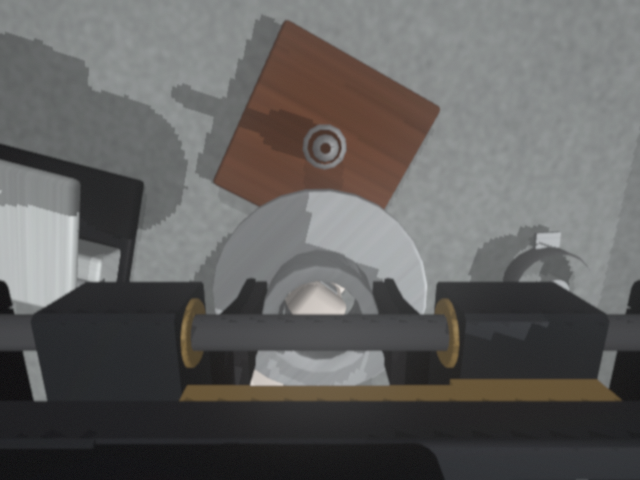

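The view shows the post from directly above, with its tip at about (325,148). The held flange spans u 214–428 with its top edge at v 189.

```bash
python3 -c "
from h import *
for z in(.086,.042):print('post',px2w('wrist',325,147.5,z))
for v in(296,):print('flange',px2w('wrist',321,v,.127),w2px('wrist',(.6948,-.0072,.127)))
to(.628,-.0235,.2)"
```

```text
post [ 0.63040025 -0.022247    0.086     ]
post [ 0.63104731 -0.02148439  0.042     ]
flange [ 0.69477824 -0.0081038   0.127     ] [322.88270017 296.49101927]
t 5.9 tcp [ 0.6948 -0.0077  0.2006] shift mm [68.6  1.1  0.8] F [-1.  -0.5 -5. ] w 0.541 gf 30.0 tilt [-1.9e-03 -3.0e-04 -1.0e+00]
```

```bash
python3 -m pendant '[[[10,0.2,0],[0,0,0]],[[28,0.6,0],[0,0,0]],[[46,1,0],[0,0,0]],[[60,1.3,0],[0,0,0]],[[66,1.5,0],[0,0,0]],[[67.5,1.5,0],[0,0,0]],[[67.5,1.5,0],[0,0,0]],[[67.5,1.5,0],[0,0,0]],[[67.5,1.5,0],[0,0,0]]]'
python3 -c "
from h import *
cap('scene','s2.png');to(.630,-.022,.098)
a=cv2.imread('pics/s2.png')[150:310,280:440];cv2.imwrite('pics/s2c.png',cv2.resize(a,(640,640))[:600])"
```

```text
time_s: 6.8
tcp_pos: [0.6303, -0.022, 0.2011]
ee_rot: [[-0.969, -0.246, 0.0], [-0.246, 0.969, -0.0], [-0.0, -0.0, -1.0]]
wrist_force: [0.4, 0.2, -6.1]
gripper_width: 0.544
gripper_force: 30.0
t 6.85 tcp [ 0.6303 -0.0219  0.201 ] shift mm [  0.3  -0.  103. ] F [ 0.6  0.2 -5.5] w 0.547 gf 30.0 tilt [ 0. -0. -1.]
```

View pics/s2c.png

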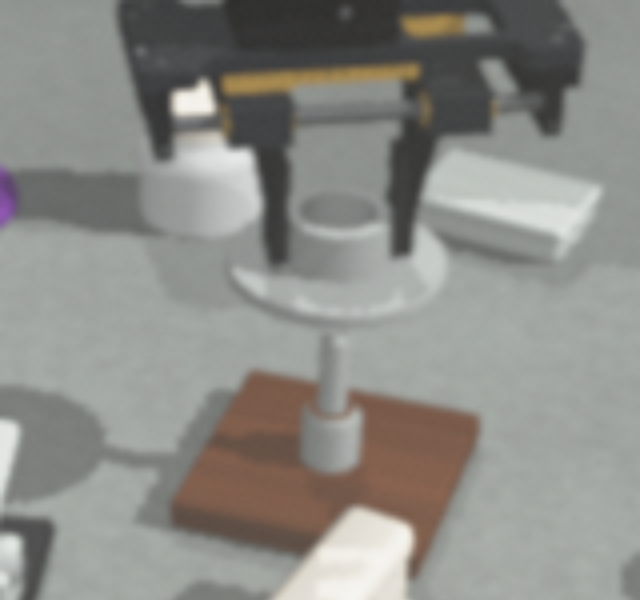

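The scene view shows the weight level and above the post, about 1 mm to the right of its axis (flange centre 338 against the post line at 336). I'll descend in stages and watch the force.

```bash
python3 -m pendant '[[[0,-0.6,8],[0,0,0]],[[0,-0.6,20],[0,0,0]],[[0,-0.6,34],[0,0,0]],[[0,-0.6,46],[0,0,0]],[[0,-0.6,54],[0,0,0]],[[0,-0.6,60],[0,0,0]],[[0,-0.6,66],[0,0,0]],[[0,-0.6,68],[0,0,0]],[[0,-0.6,68],[0,0,0]]]'
python3 -m pendant '[[[0,0,4],[0,0,0]],[[0,0,8],[0,0,0]],[[0,0,12],[0,0,0]],[[0,0,15],[0,0,0]],[[0,0,18],[0,0,0]],[[0,0,18],[0,0,0]]]'
python3 -c "
from h import *
to(.630,-.022,.097)"
```

```text
time_s: 7.75
tcp_pos: [0.63, -0.0227, 0.1331]
ee_rot: [[-0.969, -0.246, -0.0], [-0.246, 0.969, -0.0], [0.0, -0.0, -1.0]]
wrist_force: [-0.1, -0.4, -6.5]
gripper_width: 0.539
gripper_force: 30.0
time_s: 8.35
tcp_pos: [0.6297, -0.0227, 0.1146]
ee_rot: [[-0.969, -0.246, -0.001], [-0.246, 0.969, -0.0], [0.001, 0.0, -1.0]]
wrist_force: [0.1, 0.6, -6.3]
gripper_width: 0.542
gripper_force: 30.0
t 8.35 tcp [ 0.6297 -0.0227  0.1146] shift mm [-0.5  0.6 17.6] F [ 0.1  0.6 -6.3] w 0.542 gf 30.0 tilt [-1.2e-03 -1.0e-04 -1.0e+00]
```

Underside is at about 33 mm, past the shoulder with no contact force.

```bash
python3 -m pendant '[[[0,0,4],[0,0,0]],[[0,0,8],[0,0,0]],[[0,0,12],[0,0,0]],[[0,0,14],[0,0,0]],[[0,0,16],[0,0,0]],[[0,0,17],[0,0,0]],[[0,0,17.5],[0,0,0]],[[0,0,17.5],[0,0,0]]]'
python3 -c "
from h import *
to(.630,-.022,.097)"
```

```text
time_s: 9.15
tcp_pos: [0.6301, -0.0226, 0.0978]
ee_rot: [[-0.969, -0.246, 0.0], [-0.246, 0.969, 0.0], [-0.0, -0.0, -1.0]]
wrist_force: [0.3, 1.1, -5.6]
gripper_width: 0.545
gripper_force: 30.0
t 9.15 tcp [ 0.6301 -0.0226  0.0978] shift mm [-0.1  0.6  0.8] F [ 0.3  1.1 -5.6] w 0.545 gf 30.0 tilt [ 1.e-04  0.e+00 -1.e+00]
```

```bash
python3 -m pendant '[[[0,0,0.5],[0,0,0]],[[0,0,1],[0,0,0]],[[0,0,1.2],[0,0,0]],[[0,0,1.2],[0,0,0]],[[0,0,1.2],[0,0,0]],[[0,0,1.2],[0,0,0]]]'
python3 -c "
from h import *
to(.630,-.022,.097)"
```

```text
time_s: 9.75
tcp_pos: [0.6302, -0.0226, 0.0973]
ee_rot: [[-0.969, -0.247, 0.001], [-0.247, 0.969, -0.0], [-0.001, -0.0, -1.0]]
wrist_force: [-2.7, 0.6, 2.4]
gripper_width: 0.546
gripper_force: 30.0
t 9.75 tcp [ 0.6302 -0.0226  0.0973] shift mm [-0.   0.6  0.3] F [-2.7  0.6  2.4] w 0.546 gf 30.0 tilt [ 6.e-04 -1.e-04 -1.e+00]
```

```bash
python3 -m pendant '[[[0,0,1],[0,0,0]],[[0,0,1],[0,0,0]],[[0,0,0.5],[0,0,0]],[[0,0,0],[0,0,0]]]'
python3 -m pendant '[[[0,0,0],[0,0,0]],[[0,0,0],[0,0,0]],[[0,0,0],[0,0,0]],[[0,0,0],[0,0,0]],[[0,0,0],[0,0,0]],[[0,0,0],[0,0,0]]]' 1
python3 -m pendant '[[[0,0,-10],[0,0,0]],[[0,0,-30],[0,0,0]],[[0,0,-60],[0,0,0]],[[0,0,-90],[0,0,0]],[[0,0,-104],[0,0,0]],[[0,0,-104],[0,0,0]],[[0,0,-104],[0,0,0]]]'
python3 -c "
from h import *
to(.4725,.2285,.2)"
```

```text
time_s: 10.15
tcp_pos: [0.6301, -0.0226, 0.0973]
ee_rot: [[-0.969, -0.246, 0.001], [-0.246, 0.969, 0.0], [-0.001, -0.0, -1.0]]
wrist_force: [-2.5, 1.7, 2.5]
gripper_width: 0.544
gripper_force: 30.0
time_s: 10.75
tcp_pos: [0.6301, -0.0227, 0.0964]
ee_rot: [[-0.969, -0.246, 0.0], [-0.246, 0.969, -0.0], [-0.0, -0.0, -1.0]]
wrist_force: [0.4, 0.1, -0.3]
gripper_width: 0.967
gripper_force: 0.0
time_s: 11.45
tcp_pos: [0.6293, -0.0226, 0.1998]
ee_rot: [[-0.969, -0.246, -0.001], [-0.246, 0.969, 0.0], [0.001, 0.001, -1.0]]
wrist_force: [-0.4, 0.4, -0.5]
gripper_width: 1.004
gripper_force: 0.0
t 11.45 tcp [ 0.6293 -0.0226  0.1998] shift mm [9.03e+01 2.82e+02 1.00e-01] F [-0.4  0.4 -0.5] w 1.004 gf 0.0 tilt [-1.3e-03  5.0e-04 -1.0e+00]
```

```bash
python3 -m pendant '[[[6,19,0],[0,0,0]],[[18,56,0],[0,0,0]],[[32,99,0],[0,0,0]],[[46,143,0],[0,0,0]],[[60,186,0],[0,0,0]],[[73,226,0],[0,0,0]],[[84,260,0],[0,0,0]],[[90,278,0],[0,0,0]],[[91,282,0],[0,0,0]],[[91,282,0],[0,0,0]]]'
python3 -c "
from h import *
r.capture('scene');r.capture('scene')
cap('wrist','w3.png');to(.4725,.2285,.081)
for p in [(.4725,.2285,.032),(.4725,.2285,.008)]:print(w2px('wrist',p))"
```

```text
time_s: 12.45
tcp_pos: [0.4717, 0.2283, 0.1992]
ee_rot: [[-0.969, -0.247, -0.002], [-0.247, 0.969, -0.002], [0.003, -0.001, -1.0]]
wrist_force: [0.8, 0.2, -0.0]
gripper_width: 1.001
gripper_force: 0.0
t 12.6 tcp [0.4726 0.2273 0.1999] shift mm [ -0.3   1.2 118.9] F [-0.4 -0.8 -1.2] w 0.997 gf 0.0 tilt [-0.0011 -0.001  -1.    ]
[323.17703085 243.71563357]
[322.94170731 235.47146923]
```

View pics/w3.png

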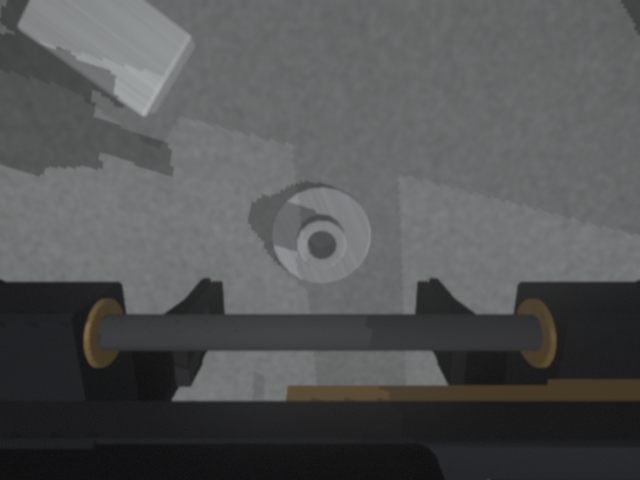

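The small weight's rim is at about (322,243.5) and its flange at (322,235), within 1 mm of the estimate.

```bash
python3 -m pendant '[[[0,0.7,20],[0,0,0]],[[0,0.7,50],[0,0,0]],[[0,0.7,80],[0,0,0]],[[0,0.7,100],[0,0,0]],[[0,0.7,112],[0,0,0]],[[0,0.7,118],[0,0,0]],[[0,0.7,119],[0,0,0]],[[0,0.7,119],[0,0,0]]]'
python3 -m pendant '[[[0,0,0],[0,0,0]],[[0,0,0],[0,0,0]],[[0,0,0],[0,0,0]],[[0,0,0],[0,0,0]],[[0,0,0],[0,0,0]],[[0,0,0],[0,0,0]],[[0,0,0],[0,0,0]],[[0,0,0],[0,0,0]],[[0,0,0],[0,0,0]],[[0,0,0],[0,0,0]]]' 0
python3 -c "
from h import *
to(.4725,.2285,.081)"
```

```text
time_s: 13.4
tcp_pos: [0.4728, 0.2291, 0.0822]
ee_rot: [[-0.969, -0.246, 0.001], [-0.246, 0.969, 0.001], [-0.001, 0.001, -1.0]]
wrist_force: [-0.2, 0.2, 0.2]
gripper_width: 1.001
gripper_force: 0.0
time_s: 14.4
tcp_pos: [0.4722, 0.2289, 0.0815]
ee_rot: [[-0.969, -0.246, -0.0], [-0.246, 0.969, -0.0], [0.0, -0.0, -1.0]]
wrist_force: [1.2, -0.3, 0.7]
gripper_width: 0.412
gripper_force: 30.0
t 14.4 tcp [0.4722 0.2289 0.0815] shift mm [-0.2 -0.4  0.5] F [ 1.2 -0.3  0.7] w 0.412 gf 30.0 tilt [-2.e-04 -2.e-04 -1.e+00]
```

```bash
python3 -m pendant '[[[0,0,-5],[0,0,0]],[[0,0,-20],[0,0,0]],[[0,0,-45],[0,0,0]],[[0,0,-75],[0,0,0]],[[0,0,-100],[0,0,0]],[[0,0,-115],[0,0,0]],[[0,0,-120],[0,0,0]],[[0,0,-120],[0,0,0]]]'
python3 -m pendant '[[[-10,-18,0],[0,0,0]],[[-31,-55,0],[0,0,0]],[[-55,-97,0],[0,0,0]],[[-79,-139,0],[0,0,0]],[[-103,-182,0],[0,0,0]],[[-126,-222,0],[0,0,0]],[[-144,-254,0],[0,0,0]],[[-155,-273,0],[0,0,0]],[[-160,-282,0],[0,0,0]],[[-160,-282,0],[0,0,0]]]'
python3 -m pendant '[[[0,0,0],[0,0,0]],[[0,0,0],[0,0,0]],[[0,0,0],[0,0,0]]]'
python3 -c "
from h import *
cap('wrist','w4.png');to(.630,-.0226,.2)
for p in [(.630,-.0226,.086),(.630,-.0226,.048)]:print(w2px('wrist',p))"
```

```text
time_s: 15.2
tcp_pos: [0.4719, 0.2288, 0.2016]
ee_rot: [[-0.969, -0.246, -0.0], [-0.246, 0.969, 0.001], [0.0, 0.001, -1.0]]
wrist_force: [-0.2, 0.4, -3.4]
gripper_width: 0.414
gripper_force: 30.0
time_s: 16.2
tcp_pos: [0.6964, -0.0059, 0.199]
ee_rot: [[-0.97, -0.244, -0.004], [-0.244, 0.97, -0.0], [0.004, 0.001, -1.0]]
wrist_force: [0.3, -0.0, -3.3]
gripper_width: 0.413
gripper_force: 30.0
time_s: 16.5
tcp_pos: [0.6961, -0.0038, 0.2019]
ee_rot: [[-0.969, -0.248, -0.0], [-0.248, 0.969, 0.0], [-0.0, 0.0, -1.0]]
wrist_force: [0.0, 0.8, -3.9]
gripper_width: 0.412
gripper_force: 30.0
t 16.55 tcp [ 0.6963 -0.0039  0.202 ] shift mm [68.8 -1.7  2. ] F [ 0.4 -0.3 -3.4] w 0.414 gf 30.0 tilt [ 3.e-04  2.e-04 -1.e+00]
[318.72854906 141.62417067]
[318.88763944 141.18827293]
```

View pics/w4.png

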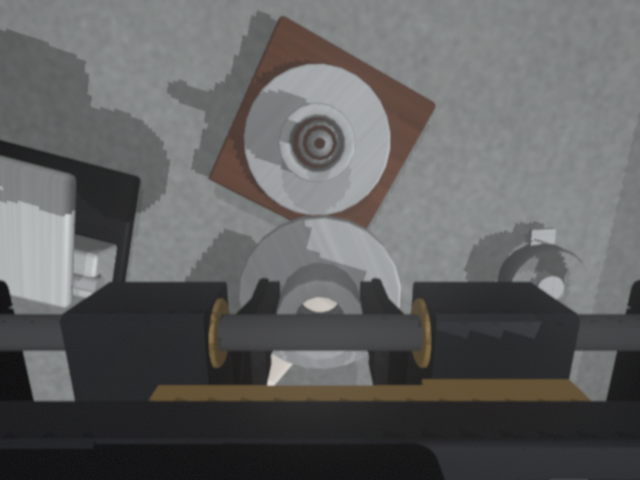

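The wide weight sits flat and concentric on the stand. The post tip is at about (319.5,143) against a predicted (318.7,141.6), and the held flange centre is at about (320,296).

```bash
python3 -c "
from h import *
print('post',px2w('wrist',319.5,143,.086),'flange',px2w('wrist',320,296,.1285),'collar',px2w('wrist',317,142.5,.048))
to(.630,-.0226,.2015);to(.4722,.2289,.2015)"
```

```text
post [ 0.63057407 -0.02203686  0.086     ] flange [ 0.69646039 -0.00488589  0.1285    ] collar [ 0.63104894 -0.02353564  0.048     ]
t 16.55 tcp [ 0.6963 -0.0039  0.202 ] shift mm [68.8 -1.7  0.5] F [ 0.4 -0.3 -3.4] w 0.414 gf 30.0 tilt [ 3.e-04  2.e-04 -1.e+00]
t 16.55 tcp [ 0.6963 -0.0039  0.202 ] shift mm [159.4 281.    0.5] F [ 0.4 -0.3 -3.4] w 0.414 gf 30.0 tilt [ 3.e-04  2.e-04 -1.e+00]
```

```bash
python3 -m pendant '[[[10,0,0],[0,0,0]],[[28,-0.5,0],[0,0,0]],[[46,-0.5,0],[0,0,0]],[[60,-0.5,0],[0,0,0]],[[66,-0.5,0],[0,0,0]],[[68.5,-0.5,0],[0,0,0]],[[68.5,-0.5,0],[0,0,0]],[[68.5,-0.5,0],[0,0,0]],[[68.5,-0.5,0],[0,0,0]],[[68.5,-0.5,0],[0,0,0]]]'
python3 -c "
from h import *
to(.6303,-.0224,.130)"
```

```text
time_s: 17.55
tcp_pos: [0.6308, -0.0222, 0.2013]
ee_rot: [[-0.969, -0.246, -0.0], [-0.246, 0.969, -0.0], [0.0, 0.0, -1.0]]
wrist_force: [-0.2, -0.6, -3.8]
gripper_width: 0.411
gripper_force: 30.0
t 17.55 tcp [ 0.6308 -0.0222  0.2013] shift mm [ 0.5 -0.1 71.3] F [-0.2 -0.6 -3.8] w 0.411 gf 30.0 tilt [-1.e-04 -0.e+00 -1.e+00]
```

```bash
python3 -m pendant '[[[0.5,-0.1,6],[0,0,0]],[[0.5,-0.1,16],[0,0,0]],[[0.5,-0.1,26],[0,0,0]],[[0.5,-0.1,32],[0,0,0]],[[0.5,-0.1,37],[0,0,0]],[[0.5,-0.1,42],[0,0,0]],[[0.5,-0.1,47],[0,0,0]],[[0.5,-0.1,50],[0,0,0]],[[0.5,-0.1,50],[0,0,0]]]'
python3 -c "
from h import *
to(.6303,-.0224,.130)"
```

```text
time_s: 18.45
tcp_pos: [0.6297, -0.0226, 0.1511]
ee_rot: [[-0.969, -0.246, -0.001], [-0.246, 0.969, -0.0], [0.001, 0.0, -1.0]]
wrist_force: [-0.8, 0.5, -3.8]
gripper_width: 0.405
gripper_force: 30.0
t 18.45 tcp [ 0.6297 -0.0226  0.1511] shift mm [-0.6  0.1 21.1] F [-0.8  0.5 -3.8] w 0.405 gf 30.0 tilt [-9.e-04 -1.e-04 -1.e+00]
```

On the thin post with no contact. Lowering it to the wide weight's collar.

```bash
python3 -m pendant '[[[0,0,4],[0,0,0]],[[0,0,9],[0,0,0]],[[0,0,14],[0,0,0]],[[0,0,17],[0,0,0]],[[0,0,19],[0,0,0]],[[0,0,20.5],[0,0,0]],[[0,0,21.5],[0,0,0]],[[0,0,22.2],[0,0,0]],[[0,0,22.2],[0,0,0]],[[0,0,22.2],[0,0,0]]]'
python3 -c "
from h import *
to(.6303,-.0224,.1295)"
```

```text
time_s: 19.45
tcp_pos: [0.63, -0.0225, 0.1296]
ee_rot: [[-0.969, -0.246, 0.0], [-0.246, 0.969, 0.0], [-0.0, -0.0, -1.0]]
wrist_force: [0.0, -0.8, -3.5]
gripper_width: 0.409
gripper_force: 30.0
t 19.45 tcp [ 0.63   -0.0225  0.1296] shift mm [-0.3  0.1  0.1] F [ 0.  -0.8 -3.5] w 0.409 gf 30.0 tilt [ 4.e-04  0.e+00 -1.e+00]
```

```bash
python3 -m pendant '[[[0,0,0.4],[0,0,0]],[[0,0,0.8],[0,0,0]],[[0,0,1.2],[0,0,0]],[[0,0,1.2],[0,0,0]],[[0,0,1.2],[0,0,0]],[[0,0,1.2],[0,0,0]]]'
python3 -c "
from h import *
to(.6303,-.0224,.1295)"
```

```text
time_s: 20.05
tcp_pos: [0.6301, -0.0225, 0.1295]
ee_rot: [[-0.969, -0.247, 0.001], [-0.247, 0.969, -0.0], [-0.001, -0.0, -1.0]]
wrist_force: [-2.5, 0.9, 5.7]
gripper_width: 0.417
gripper_force: 30.0
t 20.05 tcp [ 0.6301 -0.0225  0.1295] shift mm [-0.3  0.   0. ] F [-2.5  0.9  5.7] w 0.417 gf 30.0 tilt [ 8.e-04 -2.e-04 -1.e+00]
```

Seated: the vertical force flipped from -3.5 to +5.7 N. I'll hold briefly, release, retreat and check.

```bash
python3 -m pendant '[[[0,0,0],[0,0,0]],[[0,0,0],[0,0,0]],[[0,0,-0.6],[0,0,0]],[[0,0,-0.6],[0,0,0]]]'
python3 -m pendant '[[[0,0,0],[0,0,0]],[[0,0,0],[0,0,0]],[[0,0,0],[0,0,0]],[[0,0,0],[0,0,0]],[[0,0,0],[0,0,0]],[[0,0,0],[0,0,0]],[[0,0,0],[0,0,0]],[[0,0,0],[0,0,0]]]' 1
python3 -m pendant '[[[0,0,-8],[0,0,0]],[[0,0,-25],[0,0,0]],[[0,0,-50],[0,0,0]],[[0,0,-75],[0,0,0]],[[-15,0,-95],[0,0,0]],[[-40,0,-100],[0,0,0]],[[-60,0,-100],[0,0,0]],[[-68,0,-100],[0,0,0]],[[-68,0,-100],[0,0,0]],[[-68,0,-100],[0,0,0]]]'
python3 -c "
from h import *
a=cap('wrist')['frame'][:300,120:520];b=cap('scene')['frame'][150:350,240:440];to(.63,-.0225,.2)
m=np.hstack([cv2.resize(a,(400,300)),cv2.resize(b,(300,300))]);cv2.imwrite('pics/fin.png',m[:,:,::-1])"
```

```text
time_s: 20.45
tcp_pos: [0.6301, -0.0225, 0.1295]
ee_rot: [[-0.969, -0.246, 0.001], [-0.246, 0.969, -0.0], [-0.001, -0.0, -1.0]]
wrist_force: [-3.0, 0.9, 4.3]
gripper_width: 0.412
gripper_force: 30.0
time_s: 21.25
tcp_pos: [0.63, -0.0226, 0.1287]
ee_rot: [[-0.969, -0.246, 0.0], [-0.246, 0.969, -0.0], [-0.0, -0.0, -1.0]]
wrist_force: [0.3, -0.2, 0.7]
gripper_width: 0.979
gripper_force: 0.0
time_s: 22.25
tcp_pos: [0.6951, -0.006, 0.2283]
ee_rot: [[-0.969, -0.246, -0.002], [-0.246, 0.969, -0.0], [0.002, 0.0, -1.0]]
wrist_force: [-0.1, 0.1, -0.1]
gripper_width: 1.003
gripper_force: 0.0
t 22.35 tcp [ 0.695  -0.0061  0.2288] shift mm [67.1  0.1 28.8] F [-0.5 -0.3  0.3] w 1.004 gf 0.0 tilt [-9.e-04 -1.e-04 -1.e+00]
```

View pics/fin.png

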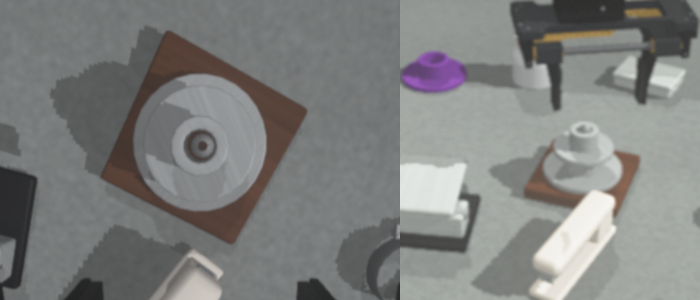

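Both weights are stacked flat and concentric on the post (tip at about (202,146) in the crop), and the gripper is clear.

```bash
python3 -c "
from station import r
print(r.finish_job())"
```

```text
the job is handed in; nothing more can be done
None
```

I handed the job in at about 22 s with both weights home on the stand: the wide one on the base, the small one on top of it, each held until seated and then released. No bystander was touched, and no verdict came back.

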